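# Slide the drain cover home on the kitchen drainer

### The arm

A 6-joint arm with a two-finger parallel gripper is mounted at the origin on the work surface. World frame = base frame: x ahead of the robot, y to its left, z up, the work surface at z = 0. Lengths are in m, angles in degrees, forces in N, time in s.
With the tool pointing down it reaches from about 0.4 to 0.825 m from the base axis. Payload 7 kg.
Tool frame: the origin (TCP) lies between the finger pads; the fingertips stand ctrl.nose_length ahead of it and the grasp point (between the pads) lies 2 mm behind it (ctrl.nose_length is the distance from the TCP to the fingertips, in m); z points along the fingers, y is the line along which they close (so a half turn about z gives the same grasp; the last joint's range is limited). The gripper opens to 88 mm and grips with 3 to 60 N. Pads are 19 mm wide; open, the fingers measure 130 mm over their backs; the gripper's body (78 mm by 193 mm) begins 47 mm behind the grasp point.
Start: joints at [92.939, 20.546, 0.682, 0, -70.136, -16.507], TCP at [0.158, 0.656, 0.244] pointing down, gripper open.
Joint ranges: [-176.03, 176.03], [-82.01, 121.73], [-58.28, 71.71], [-173.87, 95.51], [-174.79, -0.11], [-173.66, 173.66]. Speed limits (degrees/s): [136.94, 136.94, 172.46, 180, 180, 180].

### API

Orientations are given as [roll, pitch, yaw] about the fixed x, y, z axes, in that order (R = Rz(yaw) Ry(pitch) Rx(roll)).
In Python, from plant import ctrl gives the robot as it stands.
- The arm moves only by the tool apply_moves, never from a script. Its argument "commands" is a list of rows, each a list of 3 entries, a list of its own where there are three numbers: the shift along the world's x, y, z in cm, then the turn about the world's z in rad, then the closure, from 0 (fully open) to 1 (shut). In form: [[[x, y, z], turn, jaw], ...]. A call has 1 to 20 rows; each row is the pose to reach, as a shift and turn from the pose commanded when the call began; what a row does not reach only later rows make up. A row lasts 1/12 s, in which the tool goes at most 41.7 mm and 7.16 degrees, less where a joint would pass 70% of its speed; a pose out of reach is approached as far as the arm can. A call with a gripper value outside its range is refused whole. The fingers move at their own pace and stop on an object; the grip force is fixed at half the most. Time passes only in rows, so rows that repeat a pose let the fingers close. It gives the time, the measured TCP pose, the force, the opening and the grip force at its end, in the units of the state.
- ctrl.get_obs(): the state, without advancing time (a new reading comes with each control period).
- ctrl.snapshot(name): name is "scene" or "top" or "wrist"; returns a dict with "img" (384x512x3 uint8, red, green, blue), "fx", "fy", "cx", "cy" (pixels), "dist_coeffs" ([k1, k2, p1, p2, k3] as OpenCV has them; the pictures are not rectified), "T" (4x4, takes a point from camera to world coordinates). Camera axes: x right, y up, looking along -z (the intrinsics and any distortion apply to the point x, -y, -z); pixel columns grow to the right and rows downward; lengths in m; the calibration is good to about 2 mm. A picture is of the moment at which its call begins. There is no depth.
- ctrl.close_job(): hands the job in; it is judged then, once.
Trained networks look in a picture, given as the dict that the camera call returned (one of the last four; its "shot" number tells which), for a name from the list of things; names that differ only in an ending like _2 or _b are one class to them, and where a whole thing is asked for, a point or a joint stands for the part that bears it (a point fixed in the world has none). Each returns a list of dicts, best first, with "score" (0 to 1); they miss things now and then, are a little off and sometimes report something else, mostly with a low value. They report only what shows in the picture. A call takes as long as a camera call. They do not tell look-alikes from the thing itself.
- ctrl.search_frame(picture, target): "at" ([column, row] in pixels, amid what is visible of it).
- ctrl.spot_point(picture, target): "at" ([column, row] in pixels: a listed point, or the origin of a listed thing).
The state is a dict: "clock": time; "joint_pos": joint angles; "qvel": joint speeds; "tau": joint torques, N m; "tool_pos": TCP position; "orientation": TCP orientation; "force": force on the tool from outside, world axes, zero at the start; "moment": the same for the moment, N m; "opening": finger opening in m; "gripper_force": force on a finger pad.
Only numpy, scipy, OpenCV 4.12 (cv2) and the standard library are available. Lean on these libraries where they do the work, as an engineer would, in place of code of your own. Each camera call takes 0.05 s, during which the arm holds its last target. There are 200 camera calls.

### The job

On the white drainer board, slide the larger round steel plate, the slotted drain cover, along the board until it drops into the round recess and sits flat in it, then let go. Keep it on the board as you slide: do not lift it or carry it over. Leave the smaller plain pot lid and the coffee cup where they are.

Things in the scene. Friction and masses are not known exactly. Their poses are not given: they have to be found in the camera images.
- drain_cover: The drain cover: a flat round steel plate, 100 mm in diameter, 8 mm thick, with twelve dark radial slots and an upright round knob in its middle, 24 mm in diameter and 30 mm high (knob top 38 mm above the underside). About 0.3 kg. It starts flat, knob up, on the white board, left or right of the recess. Origin: centre of its underside; z up.
- recess (a point): Centre of the floor of a round pocket, 120 mm across, 8 mm deep, dark floor, in the middle of a fixed white drainer board (300 x 440 mm, 24 mm thick, on the counter). The board's flat top is 8 mm above this point and clear between cover and pocket. x: along the board's short side, away from the robot; y: long side; z up. The seated cover's origin is at this height, its top flush with the board.
- pot_lid: Bystander: a smaller plain round steel pot lid, 70 mm in diameter and 8 mm thick, no slots, with a knob 20 mm in diameter and 30 mm high. It lies on the board on the other side of the recess from the cover. Origin: centre of its underside.
- cup: Bystander: a small white coffee cup, 52 mm across the rim and 50 mm high, standing on the board about 115 mm from the recess centre on the side away from the robot. Origin: centre of its underside.
Mind the look-alikes: they are no part of the job. What is shaped like the drain_cover but blue or pink is not meant.

How it is judged:
By the outcome, as a careful person would: the job done as asked, in the order asked, and still so for the second after the job is handed in, with the robot touching nothing.
It also fails if it takes over 38 s, if anything falls off the work surface, if the arm or the gripper's body presses on something with over 40 N, if the wrist force passes 120 N, or if a joint passes its speed limit or range.

## Working session

There is one attempt and no reset: what is moved stays moved. The work goes in short steps, Python scripts to look and compute and a tool call to move; the robot and the scene stay as the last step left them, time stands still between calls to the robot, and variables do not carry over. Pictures are saved under pics/ and viewed, at most 10 in all, crops included, and the job is handed in when it is done.

Besides the shell and the picture viewer there is one more tool, called after ">>>" as name(argument=value, ...) on one line, values as JSON. apply_moves: Moves the arm, as the interface text tells. Its arguments: {"type":"object","properties":{"commands":{"type":"array"}},"required":["commands"]}

```bash
ls; mkdir -p pics
cat > h.py <<'E'
import numpy as np, cv2
from plant import ctrl
def K(s): return np.array([[s["fx"],0,s["cx"]],[0,s["fy"],s["cy"]],[0,0,1.]])
def ray(s,uv):
    p=cv2.undistortPoints(np.array([[uv]],float),K(s),np.array(s["dist_coeffs"],float))[0,0]
    T=np.array(s["T"]); d=T[:3,:3]@np.array([p[0],-p[1],-1.]); return T[:3,3],d/np.linalg.norm(d)
def at_z(s,uv,z):
    o,d=ray(s,uv); return o+d*(z-o[2])/d[2]
def proj(s,P):
    T=np.array(s["T"]); q=np.linalg.inv(T)@np.append(P,1); q=np.array([[q[0],-q[1],-q[2]]])
    return cv2.projectPoints(q,np.zeros(3),np.zeros(3),K(s),np.array(s["dist_coeffs"],float))[0].ravel()
def tri(a,b):
    (o1,d1),(o2,d2)=a,b
    A=np.eye(3)-np.outer(d1,d1);B=np.eye(3)-np.outer(d2,d2)
    return np.linalg.solve(A+B,A@o1+B@o2)
E
python3 - <<'E'
from h import *
o=ctrl.get_obs(); print(o, ctrl.nose_length)
S={n:ctrl.snapshot(n) for n in("scene","top","wrist")}
for n,s in S.items():
    for t in("drain_cover","recess","pot_lid","cup"):
        r=ctrl.spot_point(s,t); print(n,t,[(np.round(x["at"]).tolist(),round(x["score"],2),at_z(s,x["at"],.02).round(3).tolist()) for x in r[:4]])
cv2.imwrite("pics/a.png",np.hstack([cv2.resize(S[n]["img"],(400,300)) for n in("scene","top")])[:,:,::-1])
cv2.imwrite("pics/top.png",S["top"]["img"][:,:,::-1])
print(S["wrist"]["T"].round(3))
E
```

```text
pics
{'clock': 0.0, 'joint_pos': array([ 9.29415537e+01,  2.05903733e+01,  6.32364303e-01, -2.02913747e-02,
       -7.01355897e+01, -1.65072216e+01]), 'qvel': array([ 0.0590572 , -0.0908352 ,  0.01641472, -0.02046718,  0.03686455,
        0.05782311]), 'tau': array([ 1.17076328e-03, -5.82722104e+01,  2.93057531e+01,  6.99724495e+00,
        7.05740356e-03, -1.55809826e-04]), 'tool_pos': array([0.15823939, 0.65570229, 0.24262341]), 'orientation': array([ 1.79904839e+02, -8.30845050e-03, -1.35725715e+01]), 'force': array([ 0.0785577 ,  0.3215215 , -1.40365037]), 'moment': array([ 0.03953097, -0.00417241,  0.00256139]), 'gripper_force': 0.0, 'opening': 0.08756965024300771} 0.017
scene drain_cover [([139.0, 217.0], 0.81, [0.72, -0.343, 0.02]), ([212.0, 221.0], 0.76, [0.611, -0.186, 0.02]), ([167.0, 146.0], 0.74, [0.473, -0.529, 0.02]), ([273.0, 148.0], 0.71, [0.263, -0.262, 0.02])]
scene recess [([271.0, 233.0], 0.81, [0.547, -0.045, 0.02])]
scene pot_lid [([310.0, 256.0], 0.65, [0.544, 0.069, 0.02])]
scene cup [([251.0, 272.0], 0.71, [0.665, -0.01, 0.02])]
top drain_cover [([269.0, 140.0], 0.95, [0.615, -0.187, 0.02]), ([291.0, 267.0], 0.8, [0.225, -0.267, 0.02]), ([379.0, 201.0], 0.74, [0.433, -0.533, 0.02]), ([319.0, 117.0], 0.56, [0.7, -0.345, 0.02])]
top recess [([227.0, 159.0], 0.78, [0.548, -0.06, 0.02])]
top pot_lid [([183.0, 160.0], 0.85, [0.537, 0.079, 0.02])]
top cup [([218.0, 123.0], 0.66, [0.666, -0.023, 0.02])]
wrist drain_cover []
wrist recess []
wrist pot_lid []
wrist cup []
[[-0.235  0.933  0.274  0.233]
 [-0.972 -0.226 -0.065  0.638]
 [ 0.001 -0.281  0.96   0.384]
 [ 0.     0.     0.     1.   ]]
```

View pics/a.png

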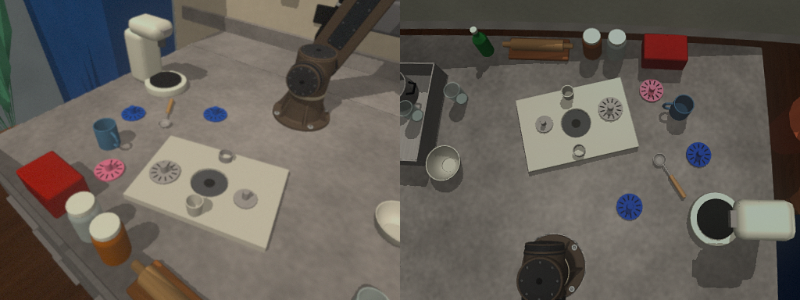

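View pics/top.png

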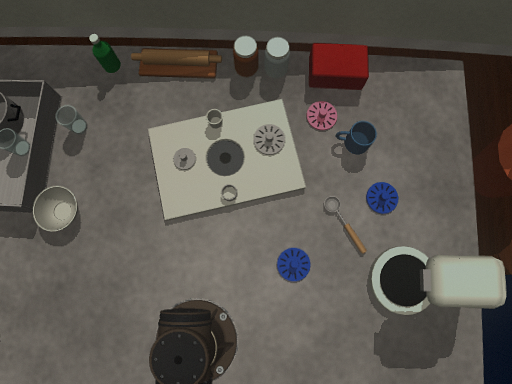

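The candidates in the top view are: steel slotted plate at (269,139), pink at (322,116), blue at (382,198) and (293,265), and the plain, smaller steel lid at (184,159). The plate at (269,139) fits the description, since it is steel, slotted and on the board to the right of the recess at (225,157). The cup meant is at (214,118), and another small cup stands at (229,193). I'll move the wrist camera over the board to confirm this.

>>> apply_moves(commands=[[[30,-35,5],0.69,0],[[30,-35,5],0.69,0],[[30,-35,5],0.69,0],[[30,-35,5],0.69,0],[[30,-35,5],0.69,0],[[30,-35,5],0.69,0],[[30,-35,5],0.69,0],[[30,-35,5],0.69,0],[[30,-35,5],0.69,0],[[30,-35,5],0.69,0],[[30,-35,5],0.69,0],[[40,-77,5],0.69,0],[[40,-77,5],0.69,0],[[40,-77,5],0.69,0],[[40,-77,5],0.69,0],[[40,-77,5],0.69,0],[[40,-77,5],0.69,0],[[40,-77,5],0.69,0],[[40,-77,5],0.69,0],[[40,-77,5],0.69,0]])

```text
clock: 2.42
tool_pos: [0.5438, -0.0562, 0.294]
orientation: [180.0, -0.1, 26.0]
force: [0.4, 0.9, -0.8]
opening: 0.0879
gripper_force: 0.0
```

>>> apply_moves(commands=[[[0,-4,0],0,0.4],[[0,-4,0],0,0.4],[[0,-4,0],0,0.4],[[0,-4,0],0,0.4],[[0,-4,0],0,0.4]])

```text
clock: 2.83
tool_pos: [0.5438, -0.0933, 0.2936]
orientation: [-180.0, -0.0, 26.0]
force: [0.4, -0.3, -0.1]
opening: 0.0598
gripper_force: 0.0
```

Run:
```python
from h import *
o=ctrl.get_obs(); print(o["clock"],o["tool_pos"],o["orientation"],o["joint_pos"].round(1))
S={n:ctrl.snapshot(n) for n in("wrist","top","scene")}
P={}
for n,s in S.items():
    for t in("drain_cover","recess","pot_lid","cup"):
        r=ctrl.spot_point(s,t); print(n,t,[(np.round(x["at"]).tolist(),round(x["score"],2),at_z(s,x["at"],.024).round(3).tolist()) for x in r[:3]])
cv2.imwrite("pics/w.png",S["wrist"]["img"][:,:,::-1])
```

```text
2.8333 [ 0.54379373 -0.09333504  0.29362223] [-1.79996562e+02 -2.23136730e-02  2.60124026e+01] [ 10.6   7.2 -10.5  -0.  -72.3 105.4]
wrist drain_cover [([329.0, 145.0], 0.82, [0.618, -0.185, 0.024]), ([446.0, 138.0], 0.69, [0.706, -0.34, 0.024])]
wrist recess [([228.0, 145.0], 0.92, [0.552, -0.047, 0.024])]
wrist pot_lid [([147.0, 117.0], 0.89, [0.536, 0.078, 0.024])]
wrist cup [([240.0, 58.0], 0.61, [0.668, -0.013, 0.024])]
top drain_cover [([293.0, 266.0], 0.98, [0.229, -0.273, 0.024]), ([379.0, 199.0], 0.94, [0.439, -0.532, 0.024]), ([270.0, 138.0], 0.82, [0.621, -0.192, 0.024])]
top recess [([224.0, 158.0], 0.75, [0.55, -0.05, 0.024])]
top pot_lid [([185.0, 159.0], 0.69, [0.541, 0.072, 0.024])]
top cup []
scene drain_cover [([169.0, 146.0], 0.92, [0.47, -0.522, 0.024]), ([213.0, 220.0], 0.82, [0.609, -0.185, 0.024]), ([141.0, 224.0], 0.82, [0.732, -0.316, 0.024])]
scene recess [([271.0, 237.0], 0.74, [0.56, -0.036, 0.024])]
scene pot_lid [([314.0, 256.0], 0.88, [0.542, 0.076, 0.024])]
scene cup [([251.0, 269.0], 0.87, [0.661, -0.014, 0.024]), ([312.0, 257.0], 0.46, [0.545, 0.075, 0.024])]
```

View pics/w.png

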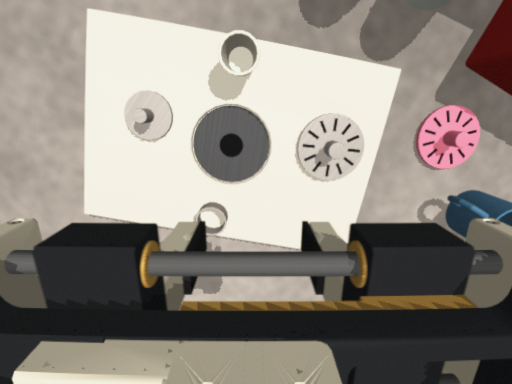

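The wrist view shows the slotted steel plate at (331,146), the recess at (231,144), the plain lid at (148,115), the cup at (238,52) and a pink look-alike at (449,137). A small ring-like item sits near the board's front edge at (212,216). Next I'll fit ellipses and check an enlarged crop.

```bash
cat >> h.py <<'E'
def ell(mask,seed):
    # ellipse of the outer contour of the blob nearest to seed
    cs=[c for c in cv2.findContours(mask,cv2.RETR_EXTERNAL,cv2.CHAIN_APPROX_NONE)[0] if cv2.contourArea(c)>600]
    c=min(cs,key=lambda c:np.hypot(*(c[:,0].mean(0)-seed)))
    return cv2.fitEllipse(cv2.convexHull(c))
E
python3 - <<'E'
from h import *
s=ctrl.snapshot("wrist"); im=s["img"]; g=cv2.cvtColor(im,cv2.COLOR_RGB2GRAY)
dark=((g<110)*255).astype(np.uint8); 
print(g[146,300:312],g[118:130,331], g[143,180:200])
thr=((g<205)*255).astype(np.uint8)
out=im.copy()
R=ell(dark*(np.hypot(*(np.indices(g.shape)[::-1]-np.array([231,144])[:,None,None]))<48),(231,144))
C=ell(thr*(np.hypot(*(np.indices(g.shape)[::-1]-np.array([331,146])[:,None,None]))<42),(331,146))
for n,e,zs in(("recess",R,(.016,.024)),("cover",C,(.024,.032))):
    print(n,e,[at_z(s,e[0],z).round(4).tolist() for z in zs]); cv2.ellipse(out,e,(255,0,0),1)
print("ring",at_z(s,(212,216),.05))
# knob top centre candidates
crop=cv2.resize(out[90:200,180:380],None,fx=4,fy=4,interpolation=cv2.INTER_CUBIC)
cv2.imwrite("pics/c.png",crop[:,:,::-1])
E
```

```text
[212 197 157 129 118 105 102 101  94  70  56  55] [215 214 215 216 215 215 212 212 211 212 210 210] [243 243 243 243 243 243 243 243 243 242 219 170 203 115  95  97  96  97
  97  99]
recess ((230.60557556152344, 142.88706970214844), (73.9782943725586, 75.3326416015625), 152.1842041015625) [[0.5545, -0.0503, 0.016], [0.5556, -0.0505, 0.024]]
cover ((328.41448974609375, 145.98789978027344), (62.595008850097656, 73.26939392089844), 45.0908203125) [[0.6161, -0.185, 0.024], [0.616, -0.1826, 0.032]]
ring [ 0.44655345 -0.0716399   0.05      ]
```

View pics/c.png

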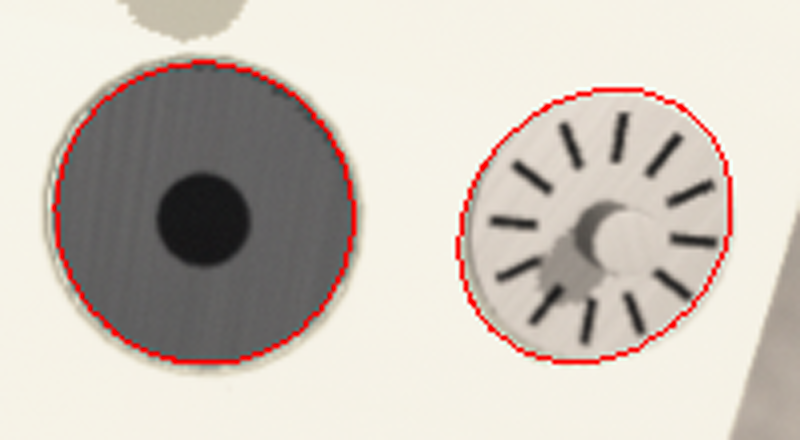

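The steel slotted plate is confirmed: twelve dark slots, a centre knob and clearly larger than the lid. The cover is at about (0.616, -0.186) and the recess at (0.555, -0.050), so the slide direction is about 114°. I'll go above the knob for the second view.

>>> apply_moves(commands=[[[7.2,-9.3,-7],-0.03,0.4],[[7.2,-9.3,-7],-0.03,0.4],[[7.2,-9.3,-10],-0.03,0.4],[[7.2,-9.3,-14],-0.03,0.4],[[7.2,-9.3,-16],-0.03,0.4],[[7.2,-9.3,-16],-0.03,0.4],[[7.2,-9.3,-16],-0.03,0.4],[[7.2,-9.3,-16],-0.03,0.4]])

```text
clock: 4.3
tool_pos: [0.6166, -0.1872, 0.1351]
orientation: [179.9, -0.0, 24.3]
force: [-1.0, -0.9, 1.5]
opening: 0.0525
gripper_force: 0.0
```

Run:
```python
from h import *
o=ctrl.get_obs(); print(o["tool_pos"],o["orientation"])
s=ctrl.snapshot("wrist")
for t in("drain_cover","recess"):
    print(t,[(np.round(x["at"]).tolist(),round(x["score"],2),at_z(s,x["at"],.024).round(3).tolist()) for x in ctrl.spot_point(s,t)[:3]])
for p in((.616,-.186,.062),(.616,-.186,.032),(.555,-.0505,.016)): print(p,proj(s,p))
np.save("w2.npy",s["img"]); import pickle; pickle.dump(s,open("w2.pkl","wb"))
cv2.imwrite("pics/w2.png",cv2.resize(s["img"],(800,600))[:,:,::-1])
```

```text
[ 0.61657622 -0.1872403   0.135094  ] [ 1.79931703e+02 -3.25767694e-02  2.42816976e+01]
drain_cover [([254.0, 195.0], 0.72, [0.614, -0.189, 0.024]), ([437.0, 169.0], 0.71, [0.711, -0.339, 0.024])]
recess [([104.0, 190.0], 0.72, [0.559, -0.053, 0.024])]
(0.616, -0.186, 0.062) [251.58432768 205.59803964]
(0.616, -0.186, 0.032) [251.74282544 194.92560937]
(0.555, -0.0505, 0.016) [104.60166034 190.08927257]
```

View pics/w2.png

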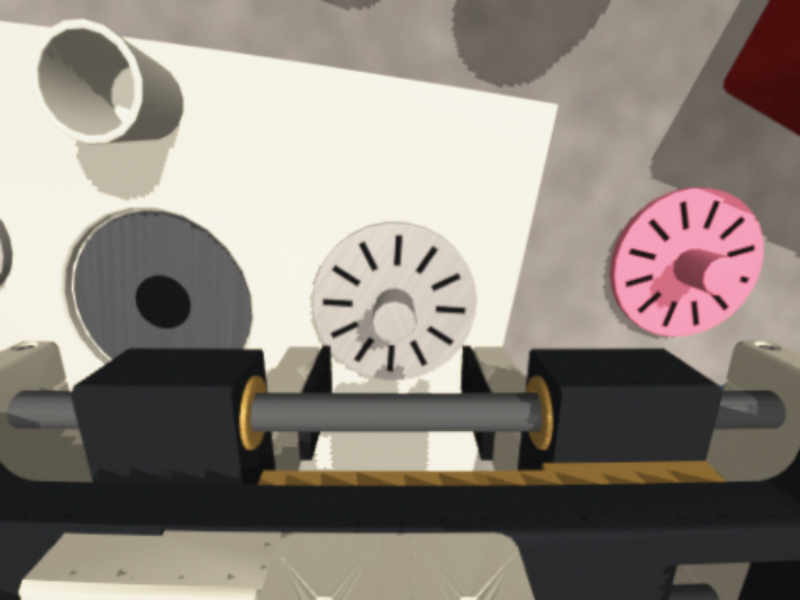

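The knob top appears at (252,205) and was predicted at (251.6,205.6) for z = 0.062, so the two views agree on height and position. I'll descend, then close loosely around the knob as a cage so the plate stays on the board.

>>> apply_moves(commands=[[[0,0.1,-3],0,0.4],[[0,0.1,-5],0,0.4],[[0,0.1,-6.5],0,0.4],[[0,0.1,-7.5],0,0.4],[[0,0.1,-8],0,0.4],[[0,0.1,-8.1],0,0.5],[[0,0.1,-8.1],0,0.6],[[0,0.1,-8.1],0,0.68],[[0,0.1,-8.1],0,0.69],[[0,0.1,-8.1],0,0.69],[[0,0.1,-8.1],0,0.69]])

```text
clock: 5.37
tool_pos: [0.6161, -0.1862, 0.0531]
orientation: [180.0, -0.0, 24.2]
force: [0.2, 0.0, -0.3]
opening: 0.0278
gripper_force: 0.0
```

>>> apply_moves(commands=[[[-0.2,0.4,0],0,0.69],[[-0.5,1.1,0],0,0.69],[[-0.8,1.8,0],0,0.69],[[-1.1,2.5,0],0,0.69],[[-1.4,3.2,0],0,0.69],[[-1.8,3.9,0],0,0.69],[[-2.1,4.6,0],0,0.69],[[-2.4,5.3,0],0,0.69],[[-2.7,6.0,0],0,0.69],[[-3.0,6.7,0],0,0.69],[[-3.3,7.4,0],0,0.69],[[-3.6,8.1,0],0,0.69],[[-3.8,8.4,0],0,0.69],[[-3.8,8.4,0],0,0.69]])

```text
clock: 6.53
tool_pos: [0.5768, -0.1011, 0.0521]
orientation: [-179.9, 0.1, 24.3]
force: [-0.2, -0.9, 0.1]
opening: 0.0274
gripper_force: 0.0
```

Run:
```python
from h import *
s=ctrl.snapshot("wrist"); cv2.imwrite("pics/w3.png",s["img"][:,:,::-1])
x=ctrl.get_obs()["tool_pos"]; print(x,proj(s,(x[0],x[1],.062)),proj(s,(.555,-.0505,.016)))
```

```text
[ 0.57669012 -0.10139265  0.0519192 ] [253.78224282 256.91665615] [175.62810768 221.65436118]
```

View pics/w3.png

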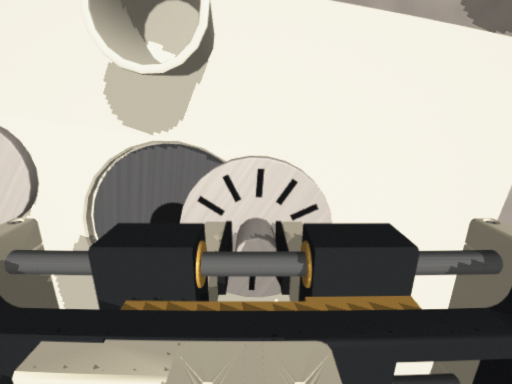

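The knob at (257,235) is caged and the plate at (256,215) overlaps the recess rim, in line with it. I'll carry on slowly.

>>> apply_moves(commands=[[[-0.2,0.5,0],0,0.69],[[-0.4,1.0,0],0,0.69],[[-0.7,1.5,0],0,0.69],[[-0.9,2.0,0],0,0.69],[[-1.1,2.5,0],0,0.69],[[-1.3,3.0,0],0,0.69],[[-1.5,3.5,0],0,0.69],[[-1.7,3.9,0],0,0.69],[[-1.9,4.3,0],0,0.69],[[-2.1,4.7,0],0,0.69],[[-2.2,5.0,0],0,0.69],[[-2.3,5.3,0],0,0.69],[[-2.3,5.3,0],0,0.69],[[-2.3,5.3,0],0,0.69]])

```text
clock: 7.75
tool_pos: [0.5548, -0.0489, 0.0525]
orientation: [-180.0, -0.0, 24.3]
force: [0.5, -0.5, 0.6]
opening: 0.0268
gripper_force: 0.0
```

Run:
```python
from h import *
s=ctrl.snapshot("wrist"); t=ctrl.snapshot("scene")
cv2.imwrite("pics/w4.png",np.hstack([s["img"][100:300,60:460],cv2.resize(t["img"][200:275,190:340],(400,200),interpolation=cv2.INTER_CUBIC)])[:,:,::-1])
x=ctrl.get_obs()["tool_pos"]; print(x,proj(s,(.555,-.0505,.054)),proj(s,(.555,-.0505,.024)))
```

```text
[ 0.55489357 -0.04908499  0.05253139] [256.03756735 249.85224838] [255.62338283 228.20696765]
```

View pics/w4.png

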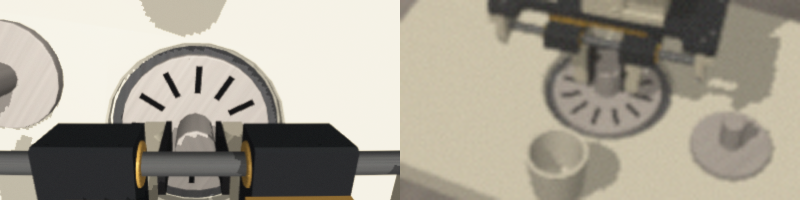

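The plate lies inside the recess with a dark ring all round it: at crop (195,105) in the wrist view and (607,95) in the scene view. I'll let go, rise and check.

>>> apply_moves(commands=[[[0,0,0],0,0.5],[[0,0,0],0,0.45],[[0,0,0],0,0.45],[[0,0,0],0,0.45],[[0,0,1],0,0.45],[[0,0,3],0,0.45],[[0,0,6],0,0.45],[[0,0,10],0,0.45],[[-3,0,14],0,0.45],[[-6,-2,18],0,0.45],[[-6,-4,21],0,0.45],[[-6,-4,21],0,0.45],[[-6,-4,21],0,0.45]])

```text
clock: 8.93
tool_pos: [0.4955, -0.0903, 0.2676]
orientation: [179.8, -0.4, 24.2]
force: [0.6, 0.8, -0.3]
opening: 0.0483
gripper_force: 0.0
```

Run:
```python
from h import *
s=ctrl.snapshot("wrist"); t=ctrl.snapshot("scene")
c=proj(s,(.555,-.0505,.024)); print(c)
for n in("drain_cover","pot_lid","cup"): print(n,[(np.round(x["at"]).tolist(),at_z(s,x["at"],.024).round(3).tolist()) for x in ctrl.spot_point(s,n)[:2]])
a,b=int(c[0]),int(c[1])
p=cv2.resize(s["img"][max(b-75,0):max(b-75,0)+150,a-100:a+100],(400,300),interpolation=cv2.INTER_CUBIC)
q=cv2.resize(t["img"][190:280,210:330],(400,300),interpolation=cv2.INTER_CUBIC)
cv2.imwrite("pics/w5.png",np.hstack([p,q])[:,:,::-1])
```

```text
[244.16423714 116.47784217]
drain_cover [([477.0, 103.0], [0.706, -0.336, 0.024]), ([248.0, 118.0], [0.555, -0.055, 0.024])]
pot_lid [([155.0, 90.0], [0.538, 0.073, 0.024])]
cup [([253.0, 23.0], [0.665, -0.014, 0.024])]
```

View pics/w5.png

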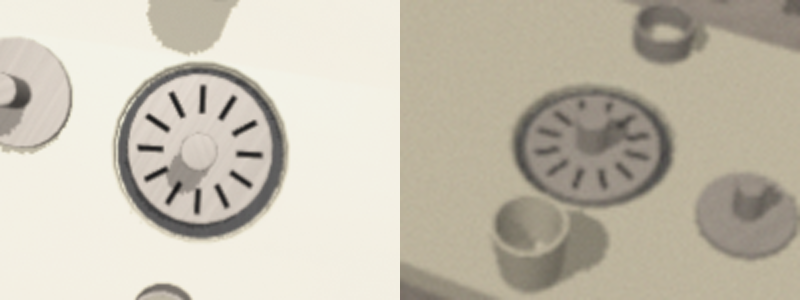

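The cover sits flat inside the recess with the dark ring visible all round it (crop centre (200,148)), and the lid and cup have not moved. I'll hand the job in.

```bash
python3 -c "
from plant import ctrl
print(ctrl.close_job())"
```

```text
the job is handed in; nothing more can be done
None
```

The drain cover was slid along the board into the recess, where the last pictures show it sitting flat; I let go of it, the pot lid and cup were not moved, and the job was handed in at about 9 s.

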